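Start a food chopper and hold its pulse key

TASK

Run the food chopper, using pressing alone and grasping or lifting nothing: first press the raised front end of its red rocker fully down to switch it on, next push the yellow speed key fully down so that it stays in, and last press the green pulse key fully down with the fingers and finish while still holding it down. Do not press the keys ahead of their turn, leave the white key up, and leave the chopper's lid and everything standing around as it is.

Things in the scene. Friction and masses are not known exactly. Their poses are not given: they have to be found in the camera images.
- chopper: Food chopper, fixed: white base 230 x 230 x 48 mm, origin at the centre of its underside, z up, -x its front. On the grey deck along its front (50 mm high) four controls stand in a row 70 mm in front of the origin, at y = +-27.5 and +-82.5 mm, in varying order. Behind them is a clear bowl of radius 60 mm, its centre 40 mm behind the origin. Highest point (lid knob) 139 mm above the worktop.
- chopper_lid: Loose grey round lid, 122 mm across and 7 mm thick, lying on the chopper's bowl, with a black knob 18 mm high. Origin at the centre of its rim's underside. Leave it alone.
- rocker_on (a point): Point on the red rocker, 18 mm in front of its pivot, at its white bar mark: press here straight down. The rocker is a shallow V, 54 mm long front to back and 28 mm wide, in a black frame. The point moves with it: about 73 mm above the worktop when off (the front edge about 2 mm higher still), 69 mm when on.
- rocker (a joint): Tilt of the red rocker in rad: 0 = off, front end raised; 0.24 = fully on, front half level and down against its stop. Moves with about 2 to 4 N at the marked point and stays where it is left.
- yellow_key_top (a point): Centre of the top of the round yellow speed key, 28 mm in diameter, in a black ring of 44 mm diameter and 12 mm height; the top stands 72 mm above the worktop when up. Press straight down.
- yellow_key (a joint): Depth of the yellow key in m: 0 up, 0.006 fully down at its stop. No spring: moves with about 2.5 N and stays where it is left.
- white_key_top (a point): Centre of the top of the round white key, the same size and make as the yellow one. Must stay up.
- white_key (a joint): Depth of the white key in m: 0 up, 0.006 fully down. Moves with about 2.5 N and stays where it is left.
- green_key_top (a point): Centre of the top of the round green pulse key, 28 mm in diameter, in a black ring of 44 mm diameter and 12 mm height; the top stands 72 mm above the worktop when up. Press straight down and keep pressing.
- green_key (a joint): Depth of the green key in m: 0 up, 0.006 fully down at its stop. Springs back; starts to move at 1.5 N, fully down at 5 N.
- green_key_base: Green key with its black ring, fixed on the deck; origin at the centre of the ring's underside.
- onion: Loose red onion, 84 mm across, 82 mm high, on the worktop to the right of the chopper; origin at the centre of its underside. Leave it alone.
- pink_bowl: Loose pink bowl, 146 mm across, 73 mm high, to the left of the chopper; origin at the centre of its underside. Leave it alone.
- teaspoon: Loose teaspoon with a red handle, 132 mm long, 11 mm high, lying in front of the chopper; origin at the centre of its underside. Leave it alone.
- tub: Loose white yoghurt tub with red and blue print, 72 mm across, 71 mm high, at the back behind the chopper; origin at the centre of its underside. Leave it alone.
- mug: Loose white mug with blue-grey dots, 94 mm high, to the right behind the onion; origin at the centre of its underside. Leave it alone.

How it is judged:
On the way, in this order (a step that is already met when the one before it is completed fails the run):
1. the red rocker is switched on (value of joint rocker above 0.19 rad), for 0.1 s.
2. the yellow key is fully down (value of joint yellow_key above 0.0045 m), for 0.1 s.
3. the green key is held down by the fingers (value of joint green_key above 0.0042 m and contact force between the fingers and green_key_base above 1 N), for 0.2 s.
At the end, for the whole second after the job is handed in: Rocker on (over 0.19 of 0.24 rad), yellow key down (over 4.5 of 6 mm), white key up (under 1.5 mm), and the fingers hold the green key down (over 4.2 of 6 mm, with more than 1 N) through the last second (all of step 3 and value of joint rocker above 0.19 rad and value of joint yellow_key above 0.0045 m and value of joint white_key below 0.0015 m); the arm keeps its last pose, push and grip.
It fails at once if the yellow key is pressed before the rocker is on (value of joint yellow_key above 0.002 m and value of joint rocker below 0.17 rad).
It fails at once if the green key is pressed before the yellow key is down (value of joint green_key above 0.002 m and value of joint yellow_key below 0.004 m).
It fails at once if the white key is pressed (value of joint white_key above 0.002 m).
It fails at once if the lid is lifted or shifted (distance of chopper_lid from where it was at the start of the episode above 0.012 m).
It fails at once if a bystander is moved or lifted (distance of any of onion, pink_bowl, teaspoon, tub, mug from where it was at the start of the episode above 0.02 m).
It also fails if it takes over 35 s, if anything falls off the work surface, if the arm or the gripper's body presses on something with over 40 N, if the wrist force passes 120 N, or if a joint passes its speed limit or range.

ROBOT

A 6-joint arm with a two-finger parallel gripper is mounted at the origin on a cart in front of the work surface, level with it; the furniture and walls round the work are solid. World frame = base frame: x ahead of the robot, y to its left, z up, the work surface at z = 0. Lengths are in m, angles in rad, forces in N, time in s.
With the tool pointing down it reaches from about 0.275 to 0.75 m from the base axis. Payload 10.2 kg.
Tool frame: the origin (TCP) lies midway between the tips of the shut fingers; the grasp point (between the pads) lies 19 mm behind it; z points along the fingers, y is the line along which they close (so a half turn about z gives the same grasp; the last joint's range is limited). The gripper opens to 88 mm and grips with 3 to 60 N. Pads are 18 mm wide; open, the fingers measure 123 mm over their backs; the gripper's body (75 mm by 187 mm) begins 45 mm behind the grasp point.
Start: joints at [-0.223, 0.313, 1.498, -0, 1.331, -0.223], TCP at [0.525, -0, 0.239] pointing down, gripper open.
Joint ranges: [-2.94, 2.94], [-0.97, 2.17], [0.19, 2.56], [-1.23, 4.37], [0.02, 3.11], [-2.88, 2.88]. Speed limits (rad/s): [2.39, 2.39, 3.01, 3.14, 3.14, 3.14].

INTERFACE

Orientations are given as a 3x3 rotation matrix whose columns are the frame's x, y, z axes.
In Python, from bench import ctrl, jaws, kinematics, readout, optics, close_job gives the robot as it stands. Calls block until the motion is done:
- ctrl.goto(position, orientation): joint-space move of the TCP to a pose.
- ctrl.move_l(position, frame=None, max_speed=0.15, max_force=None): straight line of the TCP; frame=None keeps the orientation; max_speed is the mean speed in m/s. With max_force (N) it stops when the force on the tool has changed by that much, and returns True; else False.
- ctrl.set_joints(angles): joint-space move.
- jaws.open_gripper() and jaws.gripper_close(squeeze=None): open the fingers fully, or close them until they stop; squeeze is the grip in N (None keeps the last).
- ctrl.hold(seconds).
- kinematics.ik(position, orientation): joint angles nearest the present ones, or None.
- readout.get_obs(): the state.
- optics.camera(name): name is "scene" or "side" or "wrist"; returns the picture (420x560x3 uint8, blue, green, red); there is no depth.
- optics.camera_info(name): a dict with "fx", "fy", "cx", "cy" (pixels), "pose" (4x4, takes a point from camera to world coordinates). Camera axes: x right, y down, z forward; pixel columns grow to the right and rows downward; lengths in m; the calibration is good to about 2 mm. A picture is of the moment at which its call begins: read the wrist's pose just before it. camera_info takes no time and is no camera call; for the wrist camera it gives the pose at the moment of the call.
A pose or a line that the arm cannot do raises ctrl.MotionError and nothing moves.
- close_job(): hands the job in; it is judged then, once.
The state is a dict: "time_s": time; "joint_positions": joint angles; "qvel": joint speeds; "effort": joint torques, N m; "ee_pos": TCP position; "eef_rot": TCP orientation; "wrist_force": force on the tool from outside, world axes, zero at the start; "wrist_torque": the same for the moment, N m; "opening": finger opening in m; "grip_force": force on a finger pad.
Only numpy, scipy, OpenCV 4.12 (cv2) and the standard library are available. Lean on these libraries where they do the work, as an engineer would, in place of code of your own. Each camera call takes 0.05 s, during which the arm holds its last target. There are 200 camera calls.

## Working session

There is one attempt and no reset: what is moved stays moved. The work goes in short steps, each a Python script; the robot and the scene stay as the last script left them, time stands still between calls to the robot, and variables do not carry over. Pictures are saved under pics/ and viewed, at most 10 in all, crops included, and the job is handed in when it is done.

```bash
mkdir -p pics; python3 - <<'E'
from bench import optics,readout
import cv2,numpy as np
ims=[]
for n in ("scene","side","wrist"):
    im=optics.camera(n); cv2.imwrite(f"pics/{n}0.png",im); ims.append(im)
    i=optics.camera_info(n); print(n,i["fx"],i["cx"],i["cy"],np.round(i["pose"],3).tolist())
print(readout.get_obs()["time_s"])
E
```

```text
scene 531.867220624673 282.32128796790283 217.1099488603254 [[0.776, -0.45, 0.442, 0.072], [-0.63, -0.535, 0.563, -0.495], [-0.017, -0.715, -0.699, 0.965], [0.0, 0.0, 0.0, 1.0]]
side 474.8741229024278 284.0427303651166 224.9673344506514 [[-0.923, -0.201, 0.328, 0.229], [-0.384, 0.45, -0.806, 1.044], [0.014, -0.87, -0.493, 0.652], [0.0, 0.0, 0.0, 1.0]]
wrist 332.46199517904057 282.6709487038388 209.31872394898215 [[1.0, 0.0, -0.0, 0.524], [-0.0, -0.954, -0.301, 0.078], [-0.0, 0.301, -0.954, 0.384], [0.0, 0.0, 0.0, 1.0]]
0.15
```

View pics/scene0.png

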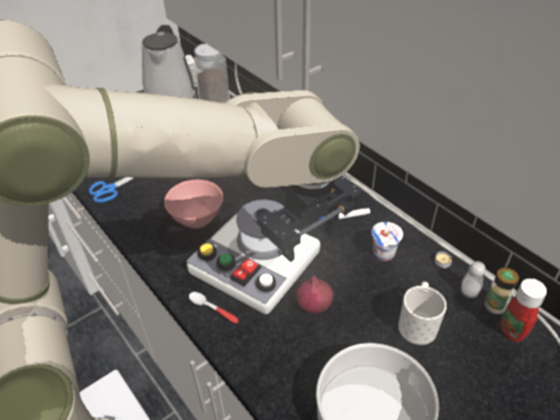

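View pics/wrist0.png

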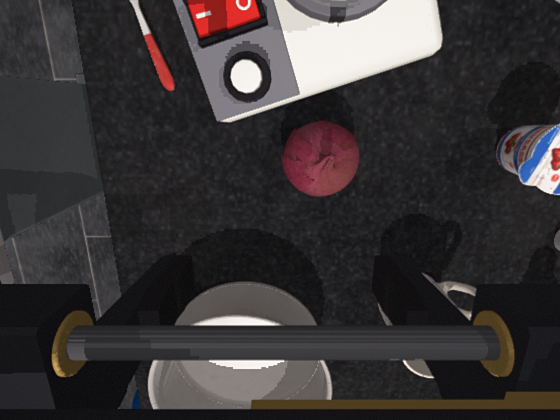

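View pics/side0.png

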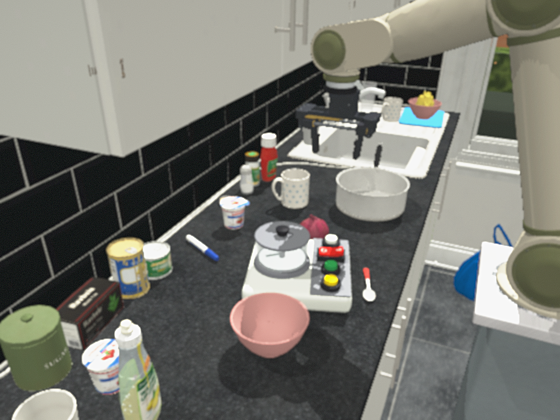

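The controls run from far left (+y) to right: yellow, green, red, white. In the scene view they are at about (207,250), (225,260), (245,269) and (266,282). In the side view they are at about (331,281), (331,266), (331,252) and (331,240). The chopper is yawed by roughly 15°. The onion, bowl and spoon all stand clear of the row. Next I'll triangulate the controls.

```bash
cat > h.py <<'E'
import cv2,numpy as np
from bench import optics
HSV={"yellow":((22,120,90),(36,255,255)),"green":((45,80,20),(85,255,255)),"white":((0,0,170),(179,60,255)),"red":((0,170,90),(8,255,255))}
def ray(info,uv,z):
    P=np.array(info["pose"]); d=P[:3,:3]@np.array([(uv[0]-info["cx"])/info["fx"],(uv[1]-info["cy"])/info["fy"],1])
    return P[:3,3]+d*(z-P[2,3])/d[2]
def proj(info,p):
    P=np.array(info["pose"]); c=P[:3,:3].T@(np.array(p)-P[:3,3])
    return np.array([info["cx"]+info["fx"]*c[0]/c[2],info["cy"]+info["fy"]*c[1]/c[2]])
def blob(im,name,near,r,info,z=.072):
    m=cv2.inRange(cv2.cvtColor(im,cv2.COLOR_BGR2HSV),*HSV[name])
    n,l,s,c=cv2.connectedComponentsWithStats(m)
    k=[i for i in range(1,n) if s[i,4]>=15 and np.hypot(*(c[i]-near))<r]
    if not k: return None
    k=max(k,key=lambda i:s[i,4])
    return c[k],s[k].tolist(),ray(info,c[k],z)
E
python3 - <<'E'
from h import *
g={"scene":dict(yellow=(207,250),green=(225,260),red=(245,269),white=(266,282)),"side":dict(yellow=(331,281),green=(331,266),red=(331,252),white=(331,240))}
for n in g:
    im=cv2.imread(f"pics/{n}0.png"); i=optics.camera_info(n)
    for k,p in g[n].items():
        b=blob(im,k,p,14,i)
        print(n,k,b and (b[0].round(1),b[1],b[2].round(4)))
E
```

```text
scene yellow (array([205.9, 249. ]), [200, 244, 13, 12, 129], array([0.4387, 0.2555, 0.072 ]))
scene green (array([225.1, 258.8]), [219, 254, 13, 11, 104], array([0.4554, 0.203 , 0.072 ]))
scene red (array([248. , 266.7]), [242, 260, 14, 12, 63], array([0.481 , 0.1517, 0.072 ]))
scene white (array([273.6, 271.3]), [188, 234, 132, 79, 2134], array([0.5159, 0.1051, 0.072 ]))
side yellow (array([330.4, 279.8]), [324, 274, 15, 13, 156], array([0.4393, 0.2685, 0.072 ]))
side green (array([330.6, 264.7]), [324, 259, 14, 12, 142], array([0.4559, 0.2157, 0.072 ]))
side red (array([331.7, 251.8]), [319, 246, 25, 11, 165], array([0.4694, 0.1653, 0.072 ]))
side white (array([330.8, 238.3]), [325, 234, 13, 10, 101], array([0.4891, 0.1095, 0.072 ]))
```

```bash
python3 - <<'E'
from h import *
from bench import ctrl,jaws,readout
from scipy.spatial.transform import Rotation as R
o=readout.get_obs(); R0=np.array(o["eef_rot"]); print(R0.round(2))
Rt=R.from_euler("z",np.arctan2(.0167,.0525)).as_matrix()@R0
jaws.gripper_close(5)
ctrl.goto([0.463,0.185,0.26],Rt)
info=optics.camera_info("wrist"); im=optics.camera("wrist"); cv2.imwrite("pics/w1.png",im)
for k,p in dict(yellow=(.439,.262),green=(.4556,.21),red=(.472,.16),white=(.488,.108)).items():
    b=blob(im,k,proj(info,p+(.072,)),30,info)
    print(k,proj(info,p+(.072,)).round(),b and (b[0].round(1),b[1],b[2].round(4)))
o=readout.get_obs();print(o["time_s"],o["opening"],o["joint_positions"])
E
```

```text
[[-0.  1. -0.]
 [ 1.  0.  0.]
 [ 0. -0. -1.]]
yellow [284. 100.] (array([285.5, 104.3]), [272, 89, 28, 31, 689], array([0.4419, 0.259 , 0.072 ]))
green [284. 157.] (array([285.3, 160.6]), [272, 147, 28, 28, 628], array([0.4582, 0.2074, 0.072 ]))
red [284. 208.] (array([283.6, 211.7]), [259, 199, 53, 28, 1172], array([0.4729, 0.1554, 0.072 ]))
white [284. 255.] (array([284.3, 254.7]), [275, 249, 21, 22, 144], array([0.4887, 0.1083, 0.072 ]))
2.3083 0.0006184125694152219 [ 1.42373889e-01  2.40022617e-01  1.53819586e+00 -2.87808875e-04
  1.36460721e+00 -1.63446166e-01]
```

View pics/w1.png

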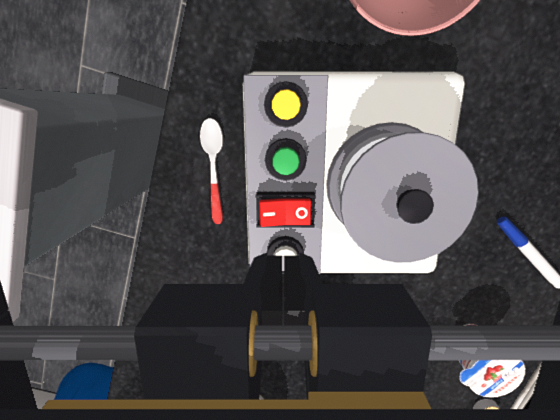

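The overhead view shows yellow at (285,104), green at (285,161), the rocker at (284,212) with its bar at about (268,213), and white partly hidden at (284,250). The tool's closing axis lies across the row here. I'll turn the tool 90° so the gripper body stays clear of the lid, then press the rocker at its white bar.

```bash
python3 - <<'E'
from h import *
from bench import ctrl,jaws,readout
info=optics.camera_info("wrist"); im=cv2.imread("pics/w1.png")
sub=im[200:226,261:280]; m=cv2.inRange(cv2.cvtColor(sub,cv2.COLOR_BGR2HSV),(0,0,150),(179,110,255))
c=np.argwhere(m).mean(0); bar=ray(info,(261+c[1],200+c[0]),.073)
Y=np.array([.4419,.259]);G=np.array([.4582,.2074]); d=(G-Y)/np.linalg.norm(G-Y); f=np.array([-d[1],d[0]])
pred=G+.055*d-.018*f
print(c,m.sum()//255,bar.round(4),pred.round(4))
if np.linalg.norm(bar[:2]-pred)<.006:
    p=(bar[:2]+pred)/2
    Rt=np.array([[f[0],-d[0],0],[f[1],-d[1],0],[0,0,-1.]])   # x fwd? fix handedness
    if np.linalg.det(Rt)<0: Rt[:,1]*=-1
    np.save("Rt.npy",Rt); print(Rt.round(2))
    ctrl.goto([*p,.13],Rt)
    ctrl.move_l([*p,.085],max_speed=.1)
    print(ctrl.move_l([*p,.060],max_speed=.02,max_force=12))
    o=readout.get_obs(); print(o["ee_pos"],o["wrist_force"],o["time_s"])
    cv2.imwrite("pics/side1.png",optics.camera("side")[200:330,240:420].repeat(4,0).repeat(4,1))
    ctrl.move_l([*p,.15],max_speed=.12)
    cv2.imwrite("pics/w2.png",optics.camera("wrist")); print(readout.get_obs()["time_s"])
E
```

```text
[13.64285714  7.78571429] 42 [0.4587 0.1487 0.073 ] [0.4576 0.1495]
[[ 0.95  0.3   0.  ]
 [ 0.3  -0.95  0.  ]
 [ 0.   -0.   -1.  ]]
True
[0.45795332 0.14904991 0.06933788] [-3.12566403 -0.70286549  8.96810492] 5.0667
5.9917
```

View pics/w2.png

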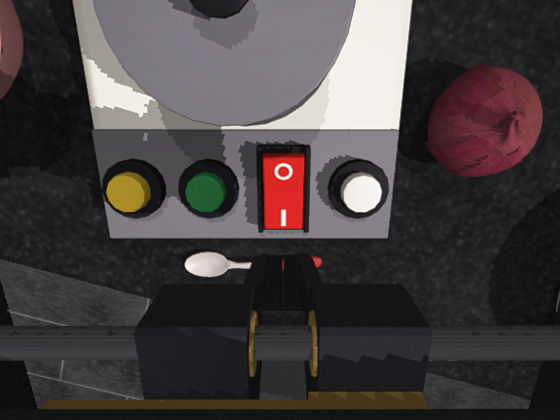

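View pics/side1.png

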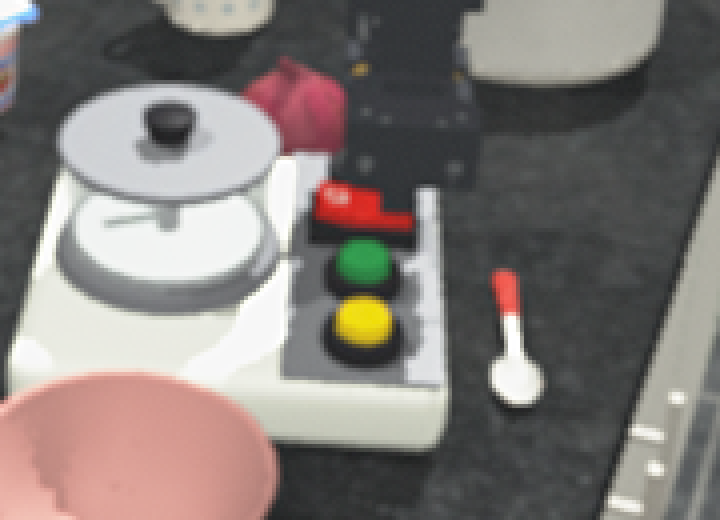

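The rocker is on: its front half is level and the press stopped at z = 0.0693. Now yellow, with a depth check, and then green only if yellow went fully down.

```bash
python3 - <<'E'
from h import *
from bench import ctrl,readout
Rt=np.load("Rt.npy"); Y=[.4419,.259]; G=[.4582,.2074]
def press(p,F):
    ctrl.goto([*p,.11],Rt); ctrl.move_l([*p,.080],max_speed=.1)
    s=ctrl.move_l([*p,.058],max_speed=.02,max_force=F); ctrl.hold(.2)
    o=readout.get_obs(); print(s,np.round(o["ee_pos"],4),np.round(o["wrist_force"],1),o["time_s"]); return o["ee_pos"][2]
z=press(Y,12)
ctrl.move_l([*Y,.11],max_speed=.12)
cv2.imwrite("pics/side2.png",optics.camera("side")[200:330,240:420].repeat(4,0).repeat(4,1))
if z<.067:
    z=press(G,14); ctrl.hold(.5)
    o=readout.get_obs(); print(np.round(o["ee_pos"],4),np.round(o["wrist_force"],1),o["time_s"])
cv2.imwrite("pics/side3.png",optics.camera("side")[200:330,240:420].repeat(4,0).repeat(4,1))
E
```

```text
True [0.442  0.2591 0.0663] [-2.5 -0.3  7.8] 7.9167
True [0.4584 0.2074 0.0663] [-3.7 -0.9  9.4] 10.2083
[0.4584 0.2075 0.0663] [-2.4 -1.2  9.3] 10.7083
```

View pics/side3.png

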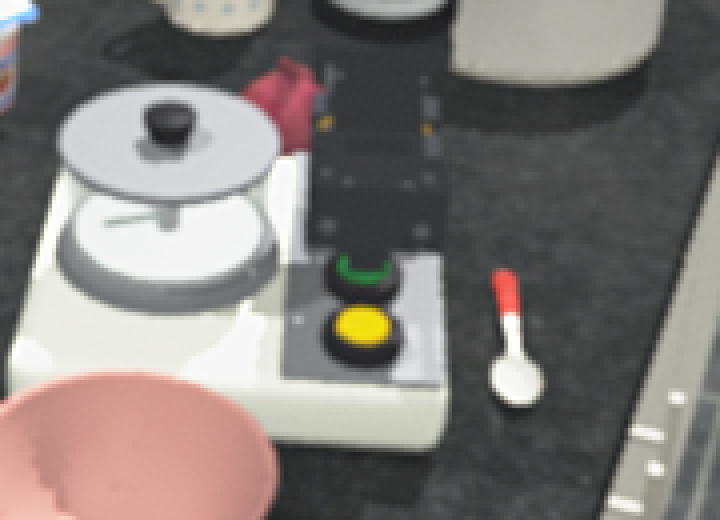

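The yellow key sits low at (363,328), and the fingers are holding the green key down at (363,268) with about 9 N at z = 0.0663. The lid and the objects in view haven't moved.

```bash
python3 -c "
from bench import close_job
print(close_job())"
```

```text
the job is handed in; nothing more can be done
None
```

I switched the rocker on, pressed the yellow key down so it stays in, and handed the job in with the fingers holding the green key down at about 9 N (10.7 s on the robot's clock); the verdict was not returned.

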